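# Sweep the copper bar ends into the scrap pan

### The arm

A 7-joint arm with a two-finger parallel gripper is mounted at the origin on the work surface. World frame = base frame: x ahead of the robot, y to its left, z up, the work surface at z = 0. Lengths are in m, angles in rad, forces in N, time in s.
With the tool pointing down it reaches from about 0.375 to 0.925 m from the base axis. Payload 3.1 kg.
Tool frame: the origin (TCP) lies between the finger pads; the fingertips stand 19 mm ahead of it and the grasp point (between the pads) is the TCP; z points along the fingers, y is the direction in which the jaws open and shut (so a half turn about z gives the same grasp; the last joint's range is limited). The gripper opens to 85 mm and grips with 20 to 120 N. Pads are 22 mm wide; open, the fingers measure 114 mm over their backs; the gripper's body (76 mm by 85 mm) begins 54 mm behind the grasp point. The pads swing forward as they close: fully open they stand 13 mm farther back than shut.
Start: joints at [1.029, 0.383, 0.044, 1.598, -0.018, 1.161, -0.05], TCP at [0.279, -0.587, 0.25] pointing down, gripper open.
Joint ranges: [-2.61, 2.61], [-0.41, 2.15], [-1.48, 1.57], [0, 2.5], [-1.57, 4.71], [0.05, 1.97], [-2.85, 2.85]. Speed limits (rad/s): [2.79, 2.79, 3.14, 3.14, 3.14, 3.14, 3.14].

### API

Orientations are given as a unit quaternion [x, y, z, w].
In Python, from bench import move_ptp, movel, move_j, move_gripper, pause, inverse_kinematics, read_camera, camera_params, MotionError, sign_off, look_for, tip_of, read_time_s, read_qpos, read_joint_vel, read_effort, read_eef_pos, read_tcp_rot, read_ft_force, read_ft_torque, read_finger_gap gives the robot as it stands. Calls block until the motion is done:
- move_ptp(position, orientation): joint-space move of the TCP to a pose.
- movel(position, orientation=None, speed=0.15): straight line of the TCP; orientation=None keeps the orientation; speed is the mean speed in m/s.
- move_j(angles): joint-space move.
- move_gripper(opening, effort=None): finger opening in m; effort is the grip in N (None keeps the last); returns when the fingers have stopped.
- pause(seconds).
- inverse_kinematics(position, orientation): joint angles nearest the present ones, or None.
- read_camera(name): name is "side" or "top" or "wrist"; returns the picture (400x640x3 uint8, red, green, blue); there is no depth.
- camera_params(name): a dict with "K" (3x3 intrinsics, pixels), "camera_from_world" (4x4, takes a point from world to camera coordinates). Camera axes: x right, y down, z forward; pixel columns grow to the right and rows downward; lengths in m; the calibration is good to about 2 mm. A picture is of the moment at which its call begins: read the wrist's pose just before it. camera_params takes no time and is no camera call; for the wrist camera it gives the pose at the moment of the call.
A pose or a line that the arm cannot do raises MotionError and nothing moves.
- sign_off(): hands the job in, once; it reports no verdict.
Trained networks look in the newest picture that a camera, given by its name, has taken for a name from the list of things; names that differ only in an ending like _2 or _b are one class to them, and where a whole thing is asked for, a point or a joint stands for the part that bears it (a point fixed in the world has none). Each returns a list of dicts, best first, with "confidence" (0 to 1); they miss things now and then, are a little off and sometimes report something else, mostly with a low value. They report only what shows in the picture. A call takes as long as a camera call. They do not tell look-alikes from the thing itself.
- look_for(camera, name): "at" ([column, row] in pixels, amid what is visible of it).
- tip_of(camera, name): "at" ([column, row] in pixels: a listed point, or the origin of a listed thing).
Readings, each from a call of its own:
- read_time_s(): time.
- read_qpos(): joint angles.
- read_joint_vel(): joint speeds.
- read_effort(): joint torques, N m.
- read_eef_pos(): TCP position.
- read_tcp_rot(): TCP orientation.
- read_ft_force(): force on the tool from outside, world axes, zero at the start.
- read_ft_torque(): the same for the moment, N m.
- read_finger_gap(): finger opening in m.
Only numpy, scipy, OpenCV 4.12 (cv2) and the standard library are available. Lean on these libraries where they do the work, as an engineer would, in place of code of your own. Each camera call takes 0.05 s, during which the arm holds its last target.

### The job

The saw has left three short ends of copper bar on the test bench: sweep them along the bench with the fingers, over the front lip and right into the scrap pan. Only push them, do not pick any of them up, and leave everything else on the bench (clamp, lug, long specimen and the rest) where it is.

Things in the scene. Friction and masses are not known exactly. Their poses are not given: they have to be found in the camera images.
- pan: Sheet-steel scrap pan like a wide dustpan, fast on the bench. Origin: middle of its front lip, at bench level; x level into the pan, y along the lip. The lip slopes from the bench (x=0) to the 2 mm thick floor at x=25 mm. Inside 220 mm wide (y -110 to 110), back wall at x=150 mm; walls 3 mm thick, 43 mm high (sides slope down to the lip before x=30), none across the front. Handle behind, to x=280.
- end_a: Loose sawn-off end of bare copper bar, 25 mm wide and 10 mm thick, lying flat, 42 mm long, with a bolt hole through it. About 55 to 120 g. Origin at its centre (5 mm above the bench as it lies), x along its length, z up.
- end_b: Loose sawn-off end of bare copper bar, 25 mm wide and 10 mm thick, lying flat, 34 mm long, plain. About 55 to 120 g. Origin at its centre (5 mm above the bench as it lies), x along its length, z up.
- end_c: Loose sawn-off end of bare copper bar, 25 mm wide and 10 mm thick, lying flat, 38 mm long, with an 11 mm wide notch 10 mm deep in its +x end (sawn through a bolt hole). About 55 to 120 g. Origin at its centre (5 mm above the bench as it lies), x along its length, z up.
- clamp: Bystander among the bar ends: small loose brass terminal clamp, 28 x 28 mm, 52 mm high with its thumbscrew. Origin under its centre, on the bench.
- lug: Bystander: loose copper cable lug lying flat, 76 mm long (x from -36 to 40 mm), up to 26 mm wide, 18 mm high; a round barrel and a flat palm with a hole. Origin at bench level, x along its length from barrel to palm.
- specimen: Bystander: loose finished test specimen of copper bar, 240 x 25 x 10 mm, lying flat beyond the bar ends; not scrap. Origin under its centre, on the bench, x along its length.
- jar: Bystander: amber glass jar with black cap, 56 mm diameter, 62 mm high. Origin under its centre.
- reel: Bystander: small reel of copper wire standing on its flange, 72 mm diameter, 46 mm high. Origin under its centre.
- caliper: Bystander: sliding caliper lying flat, 190 mm long (x from -65 to 125 mm), jaws reaching 49 mm to -y at its -x end, 11 mm high. Origin at bench level.
Not all that is in view belongs to the job. Leave any purple look-alike of the end_c alone. What is shaped like the end_b but white is not meant.

How it is judged:
By the outcome, as a careful person would: the job done as asked, in the order asked, and still so for the second after the job is handed in, with the robot touching nothing.
It also fails if it takes over 72 s, if anything falls off the work surface, if the arm or the gripper's body presses on something with over 40 N, if the wrist force passes 120 N, or if a joint passes its speed limit or range.

## Working session

There is one attempt and no reset: what is moved stays moved. The work goes in short steps, each a Python script; the robot and the scene stay as the last script left them, time stands still between calls to the robot, and variables do not carry over. Pictures are saved under pics/ and viewed, and the job is handed in when it is done.

```bash
mkdir -p pics; ls
python3 - <<'E'
from bench import *
import cv2
for n in ["top","side","wrist"]:
    im=read_camera(n); cv2.imwrite(f"pics/{n}0.png",im[:,:,::-1])
    p=camera_params(n); print(n,p["K"],p["camera_from_world"])
print(read_time_s())
E
```

```text
pics
top [[396.53422168   0.         316.50774115]
 [  0.         396.53422168 198.36212912]
 [  0.           0.           1.        ]] [[ 0.00265148 -0.99997133  0.00709351 -0.09969343]
 [-0.98685981 -0.0037626  -0.16153502  0.5872505 ]
 [ 0.16155708 -0.00657199 -0.98684149  0.83251515]
 [ 0.          0.          0.          1.        ]]
side [[366.59534146   0.         308.94065287]
 [  0.         366.59534146 194.90151325]
 [  0.           0.           1.        ]] [[ 0.98899055 -0.14668528  0.01952246 -0.57754382]
 [-0.08620318 -0.67831976 -0.72969262  0.01102815]
 [ 0.12027764  0.7199762  -0.68349657  0.82838974]
 [ 0.          0.          0.          1.        ]]
wrist [[360.62870718   0.         321.88678294]
 [  0.         360.62870718 194.72937672]
 [  0.           0.           1.        ]] [[ 0.42975315 -0.90294506 -0.00156541 -0.64930422]
 [-0.85658885 -0.40823722  0.31559138 -0.04056332]
 [-0.28560074 -0.13428548 -0.9488939   0.37907052]
 [ 0.          0.          0.          1.        ]]
0.15
```

View pics/top0.png

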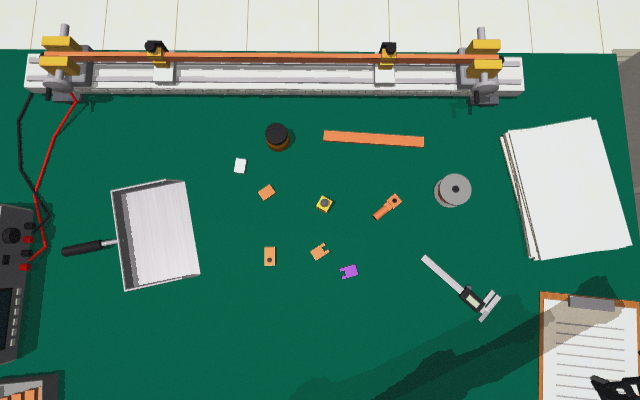

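View pics/side0.png

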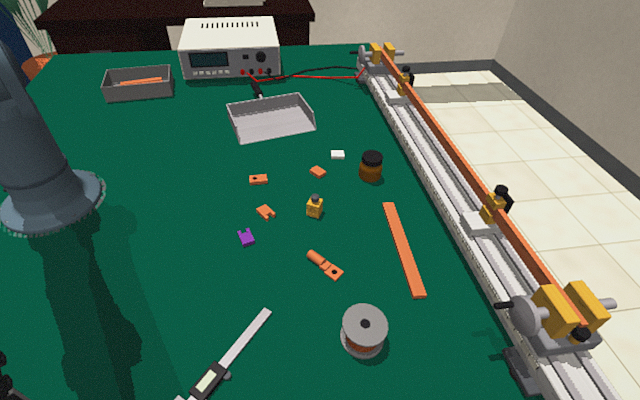

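View pics/wrist0.png

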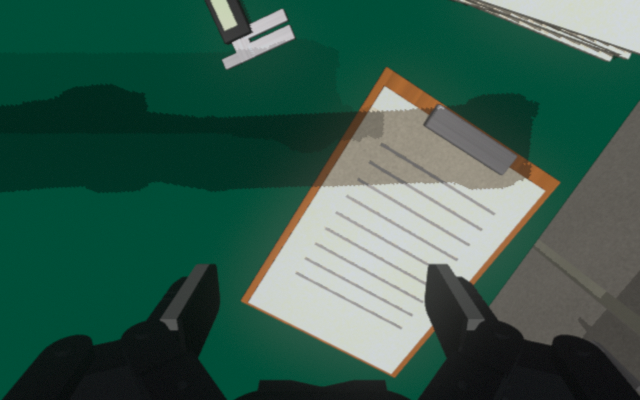

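The top view shows the pan at left, with its lip from about (186,181) to (199,272), opening to the right. Bar ends: b at (267,192), a at (269,256), c at (320,251). The clamp is at (325,204), and the decoys are white at (240,166) and purple at (349,271).

```bash
cat > h.py <<'E'
from bench import *
import numpy as np, cv2
from scipy.spatial.transform import Rotation as R
def bp(px,z,cam="top",p=None):
    p=p or camera_params(cam); K=p["K"];T=np.array(p["camera_from_world"])
    d=T[:3,:3].T@np.linalg.inv(K)@np.array([px[0],px[1],1.]); o=-T[:3,:3].T@T[:3,3]
    return o+d*(z-o[2])/d[2]
def blobs(im,z=.01,cam="top"):
    hsv=cv2.cvtColor(im,cv2.COLOR_RGB2HSV); out=[]
    m=((cv2.inRange(hsv,(4,90,90),(28,255,255))|cv2.inRange(hsv,(125,80,60),(160,255,255))))
    n,l,s,c=cv2.connectedComponentsWithStats(m)
    for i in range(1,n):
        if s[i,4]<50: continue
        ys,xs=np.where(l==i); r=cv2.minAreaRect(np.c_[xs,ys].astype(np.float32))
        cor=np.array([bp(q,z,cam)[:2] for q in cv2.boxPoints(r)])
        e=cor[1]-cor[0];f=cor[2]-cor[1]
        if len(e)and max(np.linalg.norm(e),np.linalg.norm(f))>.3: continue
        if np.linalg.norm(f)>np.linalg.norm(e): e,f=f,e
        out.append((c[i].round(),cor.mean(0).round(4),np.linalg.norm(e).round(3),np.linalg.norm(f).round(3),np.degrees(np.arctan2(e[1],e[0])).round(0)))
    return out
E
python3 - <<'E'
from h import *
im=cv2.imread("pics/top0.png")[:,:,::-1].copy()
for b in blobs(im): print(*b)
for q in [(186,180),(200,273)]: print("lip",bp(q,0.0))
for q in [(111,191),(125,291)]: print("back",bp(q,0.043))
for n,q in dict(white=(240,166),jar=(277,147)).items(): print(n,bp(q,.01))
cv2.imwrite("pics/crop.png",cv2.resize(cv2.imread("pics/top0.png")[120:310,100:366],None,fx=3,fy=3,interpolation=cv2.INTER_CUBIC))
print(read_eef_pos(),R.from_quat(read_tcp_rot()).as_matrix().round(3),read_tcp_rot())
im2=cv2.imread("pics/side0.png")[:,:,::-1].copy()
print("side")
for b in blobs(im2,.008,"side"): print(*b)
E
```

```text
[373. 138.] [ 0.739  -0.2324] 0.24 0.028 -94.0
[276. 145.] [ 0.7233 -0.0013] 0.048 0.019 -93.0
[266. 192.] [0.6088 0.0187] 0.034 0.026 -54.0
[387. 206.] [ 0.5731 -0.2601] 0.074 0.026 -45.0
[324. 204.] [ 0.5812 -0.1145] 0.031 0.029 -26.0
[319. 251.] [ 0.4727 -0.1049] 0.038 0.025 -56.0
[269. 256.] [0.4613 0.0091] 0.04 0.023 -179.0
[349. 271.] [ 0.4279 -0.1703] 0.037 0.025 -72.0
[545. 331.] [ 0.2714 -0.6189] 0.228 0.065 -6.0
[631. 313.] [ 0.3259 -0.8027] 0.124 0.058 -155.0
[ 29. 394.] [0.1683 0.5146] 0.021 0.02 -90.0
[ 16. 396.] [0.1643 0.5427] 0.019 0.012 -90.0
lip [0.63810811 0.20947901 0.        ]
lip [0.42282934 0.16578867 0.        ]
back [0.60330825 0.36097344 0.043     ]
back [0.38554568 0.31230629 0.043     ]
white [0.67006186 0.0816618  0.01      ]
jar [ 0.71662278 -0.00422228  0.01      ]
[ 0.27876436 -0.58640395  0.24916123] [[ 0.903  0.429 -0.001]
 [ 0.429 -0.903  0.002]
 [-0.    -0.002 -1.   ]] [ 9.75477766e-01  2.20095512e-01 -2.83924091e-04 -1.00633312e-03]
side
[35. 65.] [-0.3076  0.7656] 0.212 0.152 90.0
[142.  81.] [0.0931 0.5656] 0.136 0.044 7.0
[369. 169.] [0.7404 0.013 ] 0.054 0.034 -27.0
[317. 171.] [0.6071 0.0184] 0.044 0.037 -55.0
[258. 179.] [0.4607 0.0058] 0.044 0.037 -7.0
[314. 208.] [ 0.5785 -0.1047] 0.062 0.036 77.0
[404. 251.] [ 0.7404 -0.2317] 0.254 0.038 -95.0
[265. 211.] [ 0.4711 -0.1061] 0.051 0.032 -60.0
[246. 237.] [ 0.4277 -0.1719] 0.047 0.027 -75.0
[325. 265.] [ 0.5737 -0.2583] 0.085 0.031 -56.0
[360. 348.] [ 0.6024 -0.4296] 0.03 0.011 -23.0
```

View pics/crop.png

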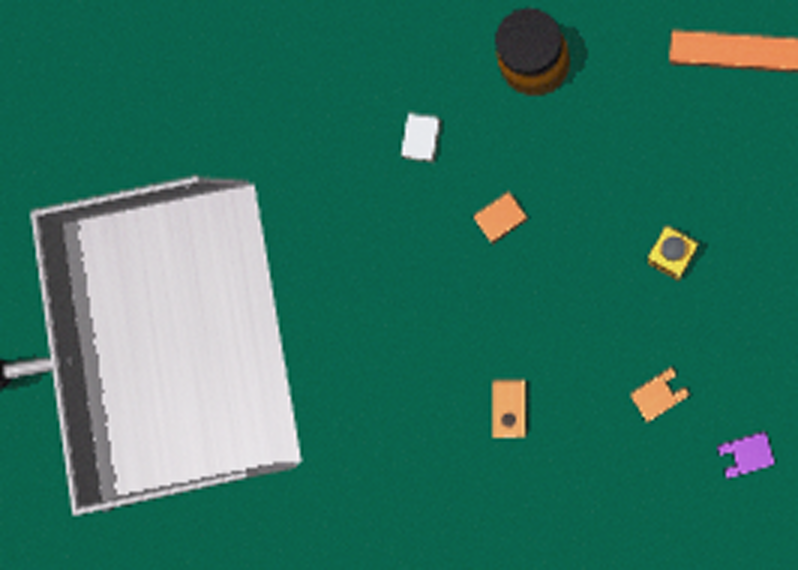

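```bash
cat >> h.py <<'E'
C=np.array([.5305,.188]);v=np.array([.2153+.0,.0437]);v/=np.linalg.norm(v);u=np.array([-v[1],v[0]])
def pan2w(x,y): return C+u*x+v*y
def w2pan(p): d=np.asarray(p)[:2]-C; return np.array([d@u,d@v])
def quat(d,s=1):
    x=np.array([d[0],d[1],0])*s; z=np.array([0,0,-1.]); y=np.cross(z,x)
    return R.from_matrix(np.c_[x,y,z]).as_quat()
E
python3 - <<'E'
from h import *
T=np.array(camera_params("wrist")["camera_from_world"]);o=-T[:3,:3].T@T[:3,3]
Rt=R.from_quat(read_tcp_rot()).as_matrix()
print("cam in tool",Rt.T@(o-read_eef_pos()))
print("a,b,c in pan:",[w2pan(p).round(3) for p in [(.461,.008),(.608,.0185),(.472,-.105)]])
for s in (1,-1):
  q=quat(np.array([0,1.]),s)
  for p in [(.461,-.03,.1),(.46,-.03,.023),(.465,.25,.023),(.56,.26,.023),(.476,-.148,.023)]:
    j=inverse_kinematics(p,q); print(s,p,None if j is None else np.round(j,2))
E
```

```text
cam in tool [ 0.0814279   0.00030772 -0.12233142]
a,b,c in pan: [array([-0.163, -0.104]), array([-0.182,  0.042]), array([-0.276, -0.116])]
1 (0.461, -0.03, 0.1) [ 0.45  0.28 -0.52  2.14  0.2   0.77 -0.2 ]
1 (0.46, -0.03, 0.023) [ 0.38  0.43 -0.45  2.17  0.32  0.61 -0.3 ]
1 (0.465, 0.25, 0.023) [ 0.2   0.7  -0.93  1.99  0.77  0.84 -1.17]
1 (0.56, 0.26, 0.023) [ 0.11  0.77 -0.79  1.78  0.69  0.9  -1.  ]
1 (0.476, -0.148, 0.023) [ 0.56  0.47 -0.39  2.08  0.29  0.64 -0.03]
-1 (0.461, -0.03, 0.1) [-1.12  0.74  1.38  2.2  -0.9   1.01 -2.35]
-1 (0.46, -0.03, 0.023) [-1.08  1.1   1.36  2.22 -1.29  1.13 -2.11]
-1 (0.465, 0.25, 0.023) [ 0.4   0.97 -1.25  1.99  1.09  1.09  1.78]
-1 (0.56, 0.26, 0.023) [ 0.37  1.09 -1.26  1.77  1.13  1.2   1.9 ]
-1 (0.476, -0.148, 0.023) [-0.79  1.15  1.36  2.14 -1.3   1.18 -1.9 ]
```

Run:
```python
from h import *
a=np.array([.461,.008]); t=pan2w(.10,-.05); d=(t-a)/np.linalg.norm(t-a)
q=quat(d); s=a-d*.045
move_gripper(.008,20); print(read_finger_gap())
move_ptp([*s,.12],q); movel([*s,.035],speed=.15)
pause(.2);f0=np.array(read_ft_force()); print(f0,t,d)
z=.030
while z>.014:
    movel([*s,z],speed=.03); f=np.array(read_ft_force())-f0
    print(round(z,4),read_eef_pos()[2].round(4),f.round(1))
    if abs(f[2])>3: break
    z-=.001 if z<.0235 else .002
movel([*s,z+.004],speed=.03)
print(read_time_s())
for n in ["side","wrist"]: cv2.imwrite(f"pics/{n}1.png",read_camera(n)[:,:,::-1])
```

```text
0.007953019574202736
[ 0.96587509 -0.4700664  -0.25850657] [0.46160753 0.27605582] [0.00226642 0.99999743]
0.03 0.0299 [-1.1  0.4 -0. ]
0.028 0.0278 [-1.3  1.5 -0.4]
0.026 0.0258 [-1.5  0.6  0.5]
0.024 0.0239 [-2.   0.9  0. ]
0.022 0.0219 [-1.   0.3  0.8]
0.021 0.0209 [-1.3  0.9 -0.2]
0.02 0.0199 [-0.9  0.4  0.2]
0.019 0.0194 [-2.4  0.3  4.5]
6.2667
```

```bash
cat >> h.py <<'E'
def push(s,e,tag,down=True,speed=.1):
    s=np.array(s);e=np.array(e);d=(e-s)/np.linalg.norm(e-s);q=quat(d)
    if down:
        move_ptp([*s,.12],q); movel([*s,.0235],speed=.12)
    # waypoint 25 mm before lip, then rise to clear the floor
    xs,xe=w2pan(s)[0],w2pan(e)[0]; k=(-.03-xs)/(xe-xs); m=s+(e-s)*k
    movel([*m,.0235],q,speed=speed); print("F",np.round(read_ft_force(),1))
    movel([*e,.0255],q,speed=speed); print("F",np.round(read_ft_force(),1))
    b=e-d*.012
    movel([*b,.0265],q,speed=.1); movel([*b,.12],q,speed=.2)
    im=read_camera("top"); cv2.imwrite(f"pics/top_{tag}.png",im[:,:,::-1])
    im=read_camera("side"); cv2.imwrite(f"pics/side_{tag}.png",im[:,:,::-1])
    print(read_time_s())
E
python3 - <<'E'
from h import *
a=np.array([.461,.008]); t=pan2w(.10,-.05); d=(t-a)/np.linalg.norm(t-a)
push(a-d*.045,t-d*.0235,"a",down=False)
E
```

```text
F [ 0.2  0.1 -0.4]
F [ 0.3 -0.8 -0.2]
10.5417
```

View pics/side_a.png

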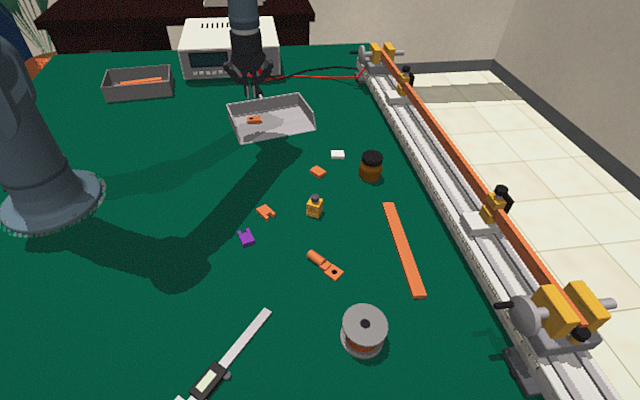

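View pics/top_a.png

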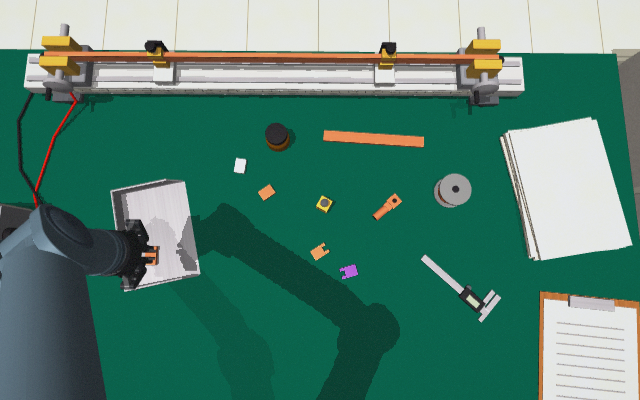

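End a now lies in the pan, at about (255,119) in the side view; nothing else has moved. Next is b.

Run:
```python
from h import *
b=np.array([.608,.0185]); t=pan2w(.10,.045); d=(t-b)/np.linalg.norm(t-b)
print(t,d)
push(b-d*.044,t-d*.0235,"b")
```

```text
[0.55470909 0.29495289] [-0.189282    0.98192277]
F [ 0.5 -0.8  0. ]
F [ 0.6 -0.5  0.2]
16.975
```

View pics/side_b.png

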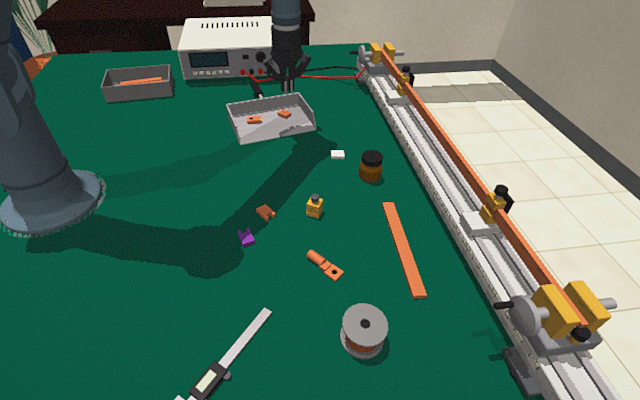

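View pics/top_b.png

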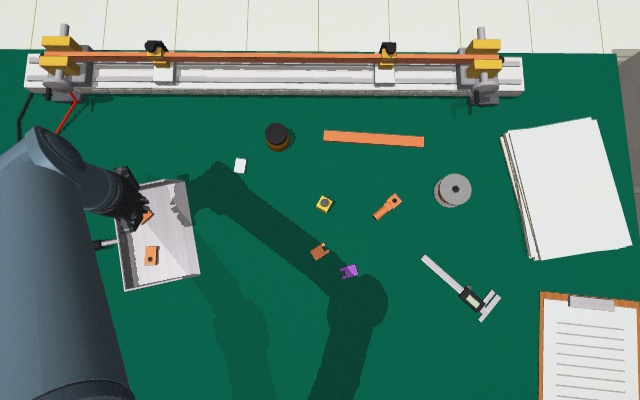

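b is in the pan at (284,113) in the side view, and a is at (152,256) in the top view. Next is c, approaching so as to clear the purple look-alike.

Run:
```python
from h import *
t=pan2w(.08,.0)
s=np.array([.476,-.1475]); d=(t-s)/np.linalg.norm(t-s); print(t,d)
push(s,t-d*.0235,"c")
```

```text
[0.51458668 0.26640132] [0.09282426 0.99568251]
F [ 1.  -0.   0.1]
F [-0.2  1.  -0.2]
24.6833
```

View pics/side_c.png

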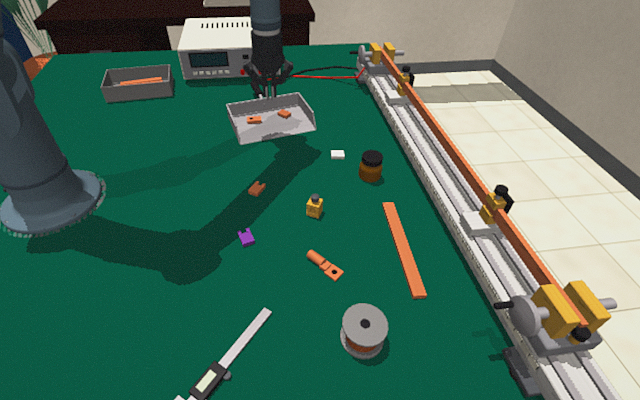

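View pics/top_c.png

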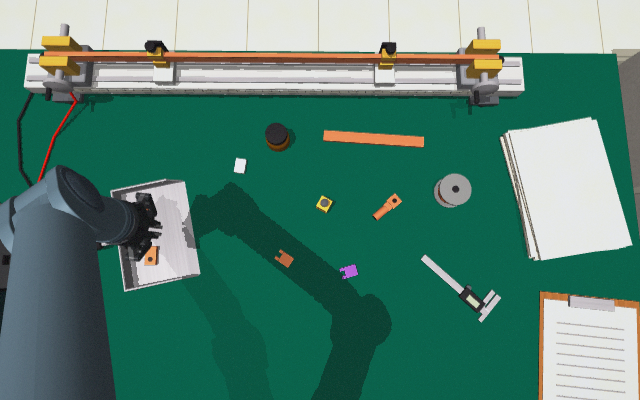

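c slipped off the side of the fingers partway and now lies at about (284,258) in the top view; nothing else was disturbed. I'll re-measure it and push again with a wider stance, centred on it.

Run:
```python
from h import *
im=cv2.imread("pics/top_c.png")[:,:,::-1].copy()
hsv=cv2.cvtColor(im,cv2.COLOR_RGB2HSV)
m=cv2.inRange(hsv,(4,90,50),(28,255,255)); m[:, :260]=0;m[:,310:]=0;m[:235]=0;m[280:]=0
ys,xs=np.where(m>0); r=cv2.minAreaRect(np.c_[xs,ys].astype(np.float32)); print(r,len(xs))
c=np.array([bp(q,.01)[:2] for q in cv2.boxPoints(r)]); print(c, c.mean(0), w2pan(c.mean(0)))
for b in blobs(im): print(*b)
```

```text
((283.6922912597656, 257.9615173339844), (16.641006469726562, 11.371353149414062), 33.6900634765625) 173
[[ 0.45664597 -0.00144655]
 [ 0.47791998 -0.01532456]
 [ 0.45728701 -0.04698404]
 [ 0.43616719 -0.03303034]] [ 0.45700504 -0.02419637] [-0.19333658 -0.11423563]
[373. 138.] [ 0.739  -0.2324] 0.24 0.028 -94.0
[276. 145.] [ 0.7251 -0.0038] 0.05 0.022 -84.0
[387. 206.] [ 0.5731 -0.2601] 0.074 0.026 -45.0
[324. 204.] [ 0.5811 -0.1147] 0.032 0.029 -29.0
[151. 256.] [0.4628 0.2766] 0.04 0.025 -176.0
[284. 259.] [ 0.4567 -0.024 ] 0.038 0.025 -123.0
[349. 271.] [ 0.4279 -0.1703] 0.037 0.025 -72.0
[545. 331.] [ 0.2711 -0.617 ] 0.228 0.065 -7.0
[633. 326.] [ 0.2712 -0.8029] 0.214 0.06 -170.0
```

Run:
```python
from h import *
c=np.array([.457,-.024]); t=pan2w(.075,-.003); d=(t-c)/np.linalg.norm(t-c); print(t,d)
move_gripper(.02,20)
push(c-d*.045,t-d*.025,"c2",speed=.08)
```

```text
[0.51264121 0.26090448] [0.1916766  0.98145814]
F [-0.5 -0.8 -1.1]
F [-0.  -0.1  0.4]
32.2417
```

View pics/side_c2.png

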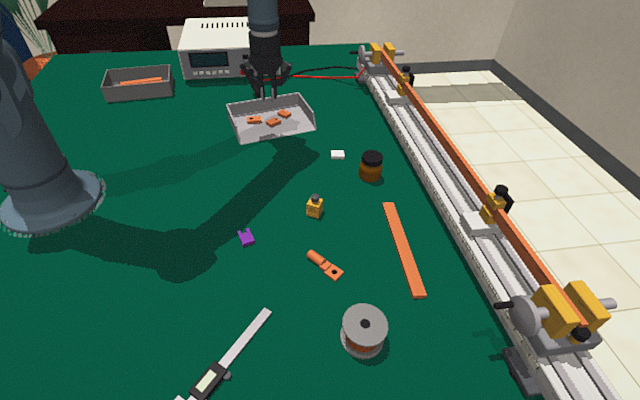

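View pics/top_c2.png

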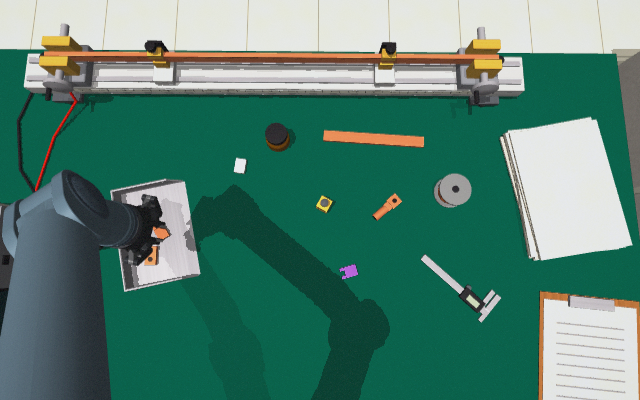

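All three are in the pan. I'll raise the arm clear and verify.

Run:
```python
from h import *
p=np.array(read_eef_pos()); movel([p[0],p[1],.2],speed=.2)
move_ptp([.45,-.2,.3],quat(np.array([0,1.])))
pause(.5)
im=read_camera("top"); cv2.imwrite("pics/top_f.png",im[:,:,::-1])
for b in blobs(im,.012): print(*b, w2pan(b[1]).round(3))
cv2.imwrite("pics/crop_f.png",cv2.resize(im[120:310,100:366,::-1],None,fx=3,fy=3))
i0=cv2.imread("pics/side0.png");s=read_camera("side")[:,:,::-1];cv2.imwrite("pics/side_f.png",s)
print(read_time_s())
```

```text
[373. 138.] [ 0.7383 -0.2321] 0.239 0.027 -94.0 [-0.453  0.12 ]
[276. 145.] [ 0.7227 -0.0015] 0.048 0.019 -93.0 [-0.224  0.151]
[387. 206.] [ 0.5729 -0.2597] 0.073 0.026 -45.0 [-0.447 -0.048]
[324. 204.] [ 0.5809 -0.1144] 0.031 0.029 -26.0 [-0.306 -0.011]
[143. 215.] [0.5528 0.2986] 0.035 0.025 -42.0 [0.104 0.044]
[161. 231.] [0.5167 0.2569] 0.038 0.025 -148.0 [0.07 0.  ]
[150. 255.] [0.4628 0.2757] 0.04 0.025 -176.0 [ 0.099 -0.049]
[349. 271.] [ 0.428  -0.1701] 0.037 0.025 -72.0 [-0.331 -0.172]
[545. 332.] [ 0.2714 -0.6159] 0.228 0.065 -7.0 [-0.736 -0.414]
[633. 326.] [ 0.2716 -0.8014] 0.213 0.06 -170.0 [-0.918 -0.451]
[ 29. 394.] [0.1689 0.5132] 0.021 0.02 -90.0 [ 0.391 -0.29 ]
[ 16. 396.] [0.1649 0.5413] 0.019 0.012 -90.0 [ 0.419 -0.288]
35.0083
```

View pics/crop_f.png

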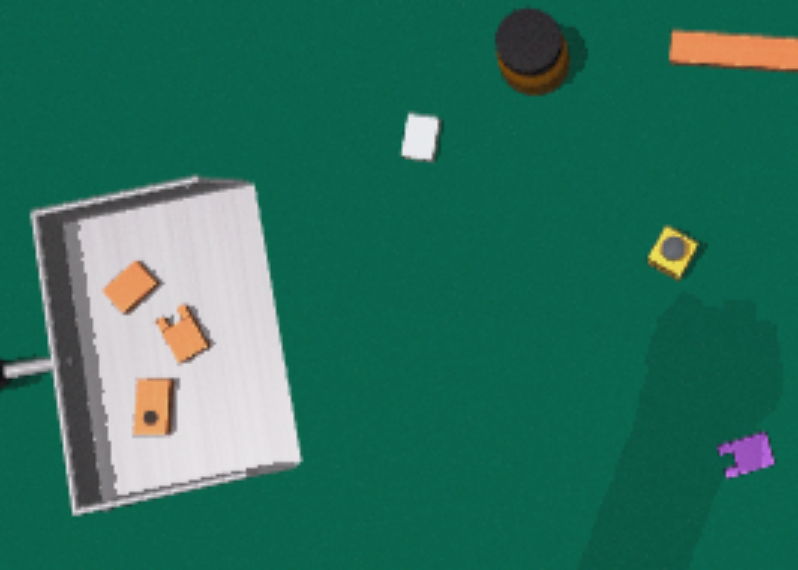

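View pics/side_f.png

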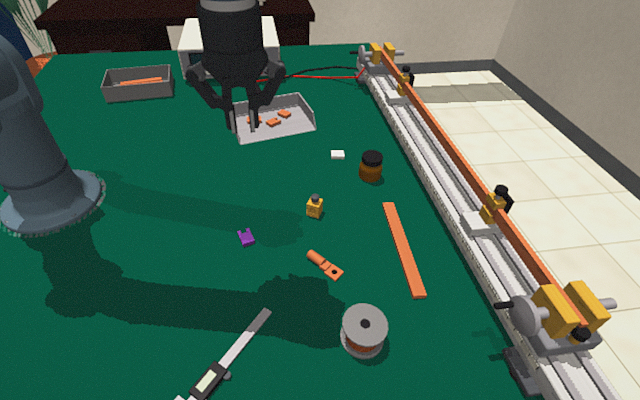

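All three ends lie flat on the pan floor, 70–104 mm past the lip. The other things are at their starting positions in both views.

```bash
python3 -c "
from bench import *
sign_off(); print(read_time_s())"
```

```text
the job is handed in; nothing more can be done
the job is handed in; nothing more can be done
```

All three copper ends are in the scrap pan, pushed there along the bench with the nearly closed fingers and never picked up. I handed the job in at about 35 s of the 72 s allowed.

- **Pushes:** Ends a and b went in with one push each. End c slipped off the side of the fingers partway on its first push. I measured it again and a second push, with the fingers opened a little wider, took it in.
- **Bar ends:** The last pictures show all three lying flat on the pan floor, well inside the walls. In pan coordinates, a is at (99, -49) mm, b at (104, 44) mm and c at (70, 0) mm.
- **Everything else:** The clamp, lug, specimen, jar and purple look-alike measured within about 1 mm of where they started. The white look-alike, reel and caliper I compared by eye only; they look unmoved.
- **Forces:** The force readings I took around the pushes changed by only a few newtons. The largest was 4.5 N, from a deliberate light touch on the bench to find the fingertip height. I did not record forces continuously.
- **Failed checks:** Apart from c's first push, no check failed or disagreed.

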